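# Load the amber reference filter into the transmission stage

### The job

The amber reference filter lies flat on the stone slab and is too thin to pick up there. Press it lightly by its black frame, slide it to the slab's front edge (the long edge nearest the robot) until its end overhangs enough to take hold of, then grip it by its two long sides and push it fully home in the guide slot of the transmission stage, gently up against the stop, and let go. Do not touch the glass, press or push it hard, drop it, or disturb the blue filter or anything else on the bench.

Things in the scene. Friction and masses are not known exactly. Their poses are not given: they have to be found in the camera images.
- amber: amber reference filter: black metal frame 100 x 50 x 2.5 mm (x, y, z), about 40 g, amber glass 28 mm square in the middle, so each end has a plain black field 36 x 50 mm to press or grip. Origin: centre of the underside; x along the length, away from the robot to within 0.35 rad, z up. Slides easily on slab and stage (friction about 0.3); rubber fingertips hold it far better
- amber_glass: the glass window of the amber filter, 0.5 mm below the frame's face; origin: its centre. Fingers must not press on it. (Held by the sides of one end, the thin filter tips a little in the fingers when its far end is loaded, about 1 mm at 2 N: grip it firmly, lower it slowly and do not push it down once it touches.)
- blue: blue reference filter, same frame with a blue window, lying beside the amber one on the slab, about 170 mm away; to be left alone. Origin and axes as for the amber one
- slab: fixed polished stone slab 240 x 360 x 45 mm (x, y, z) on 10 mm rubber feet: its top is 55 mm above the bench. Origin: on the bench under its centre; x points away from the robot. Filter and slab are scratched if pressed together with more than 20 N: press with 3 to 10 N, approach slowly
- slab_front (a point): middle of the slab's front top edge (the 360 mm edge nearest the robot); axes as the slab: x points from the edge into the slab, y along the edge. Nothing stands in front of or below this edge but the bench
- stage: transmission stage: fixed base 140 x 110 mm with a column at its back. On the column a carrier is clamped at a height set by hand, different each time and NOT reported: its deck's top lies anywhere from 52 to 72 mm above the bench. Feel for the deck. Origin: on the bench; x points into the slot, away from the robot. Pushing the filter on or into it with over 20 N damages it: 3 to 10 N do
- stage_slot (a point): point on the bench straight below the slot mouth, at x = 1 mm of the stage. Heights above the deck: guide rails 4.5 mm high, parallel and 52.4 mm apart from here to the stop; keepers on them, underside at 4.5 mm, top at 8.5 mm, reach 4 mm in over each side of the filter, with an upturned lip (to 10.5 mm) 6 mm in front of the mouth
- stage_home (a point): point on the bench straight below where the filter's origin lies when fully home, 19 mm before the stage's origin; axes as the stage. The stop's face is 50 mm behind it (x = 50 mm), the deck's front edge 12 mm in front of it (x = -12 mm). The 80 mm wide deck is open above from that edge to the lips, 24 mm; the rails flare there to 60 mm apart at the edge
- flask: loose volumetric flask, 68 mm across, 115 mm tall; origin: centre of its foot
- tissue_box: loose box of wipes 115 x 215 x 75 mm (a wipe stands out to 105 mm); origin: centre of its underside
- mouse: loose computer mouse 100 x 62 x 30 mm; origin: centre of its underside
- filter_case: loose open grey filter case 130 x 200 x 30 mm; origin: centre of its underside
Not all that is in view belongs to the job. What is shaped like the amber but green or pink is not meant.

How it is judged:
By the outcome, as a careful person would: the job done as asked, in the order asked, and still so for the second after the job is handed in, with the robot touching nothing.
It also fails if it takes over 70 s, if anything falls off the work surface, if the arm or the gripper's body presses on something with over 40 N, if the wrist force passes 120 N, or if a joint passes its speed limit or range.

### The arm

A 6-joint arm with a two-finger parallel gripper is mounted at the origin on the work surface. World frame = base frame: x ahead of the robot, y to its left, z up, the work surface at z = 0. Lengths are in m, angles in rad, forces in N, time in s.
With the tool pointing down it reaches from about 0.3 to 0.875 m from the base axis. Payload 6.4 kg.
Tool frame: the origin (TCP) lies at the centre of the arm's flange, where the gripper is bolted on; the fingertips stand 173 mm ahead of it and the grasp point (between the pads) lies 155 mm ahead of it; z points along the fingers, y is the line along which they close (so a half turn about z gives the same grasp; the last joint's range is limited). The gripper opens to 85 mm and grips with 20 to 120 N. Pads are 22 mm wide; open, the fingers measure 114 mm over their backs; the gripper's body (76 mm by 85 mm) begins 54 mm behind the grasp point. The pads swing forward as they close: fully open they stand 13 mm farther back than shut.
Start: joints at [0.989, 0.181, 1.607, -0, 1.354, -0.206], TCP at [0.211, 0.535, 0.405] pointing down, gripper open.
Joint ranges: [-2.99, 2.99], [-0.89, 2.07], [0.3, 2.58], [-1.14, 4.28], [0, 2.63], [-3.12, 3.12]. Speed limits (rad/s): [2.57, 2.57, 3.01, 3.14, 3.14, 3.14].

### API

Orientations are given as a unit quaternion [w, x, y, z].
In Python, from bench import get_obs, camera, get_calibration, hand_in gives the robot as it stands. The module is installed in compiled form; this text tells all that it offers.
- The arm moves only by the tool drive_tool, never from a script. Its argument "increments" is a list of rows, each a list of 2 entries, a list of its own where there are three numbers: the shift along the tool's x, y, z normalised to -1 to 1, where 1 is 250 mm, then the turn about the tool's z normalised to -1 to 1, where 1 is 90 degrees. A call has exactly 8 rows; each row is the pose to reach, as a shift and turn from the pose commanded when the call began, along the tool's axes at that moment; what a row does not reach only later rows make up. A row lasts 1/8 s, in which the tool goes at most 62.5 mm and 10.7 degrees, less where a joint would pass 70% of its speed; a pose out of reach is approached as far as the arm can. A call with a number of a shift or a turn outside -1 to 1 is refused whole. A call with a gripper value outside its range is refused whole. "claw" is the closure, from 0 (fully open) to 1 (shut), set as the call begins (left out, the last holds). The fingers move at their own pace and stop on an object; the grip force is fixed at half the most. Time passes only in rows, so rows that repeat a pose let the fingers close, or fill a call up. It gives the time, the measured TCP pose, the force and the opening at its end, in the units of the state.
- get_obs(): the state, without advancing time (a new reading comes with each control period).
- camera(name): name is "scene" or "top"; returns the picture (400x640x3 uint8, blue, green, red); there is no depth.
- get_calibration(name): a dict with "K" (3x3 intrinsics, pixels), "k1" (the pictures are not rectified: a ray, as slopes to the right and down, at radius r is drawn at 1 + k1 r^2 times it, then the intrinsics apply), "origin" and "orientation" of the camera in the world. Camera axes: x right, y down, z forward; pixel columns grow to the right and rows downward; lengths in m; the calibration is good to about 2 mm. A picture is of the moment at which its call begins. get_calibration takes no time and is no camera call.
- hand_in(): hands the job in, once; it reports no verdict.
The state is a dict: "time_s": time; "q": joint angles; "dq": joint speeds; "joint_efforts": joint torques, N m; "eef_pos": TCP position; "eef_rot": TCP orientation; "wrist_force": force on the tool from outside, world axes, zero at the start; "torque": the same for the moment, N m; "opening": opening from 0.0 (shut) to 1.0 (fully open).
Only numpy, scipy, OpenCV 4.12 (cv2) and the standard library are available. Lean on these libraries where they do the work, as an engineer would, in place of code of your own. Each camera call takes 0.05 s, during which the arm holds its last target. There are 200 camera calls.

## Working session

There is one attempt and no reset: what is moved stays moved. The work goes in short steps, Python scripts to look and compute and a tool call to move; the robot and the scene stay as the last step left them, time stands still between calls to the robot, and variables do not carry over. Pictures are saved under pics/ and viewed, on a budget of 10 in all, crops included, one or two more only if the job needs it, and the job is handed in when it is done.

Besides the shell and the picture viewer there is one more tool, called after "Emit:" as a command line: name --argument value ..., lists and objects as JSON in quotes. drive_tool: Moves the arm, as the interface text tells. Its arguments: {"type":"object","properties":{"increments":{"type":"array","items":{"type":"array"}},"claw":{"type":"number"}},"required":["increments"]}

```bash
mkdir -p pics
python3 - <<'E'
from bench import *
import cv2
print({k:v for k,v in get_obs().items() if k in('time_s','eef_pos','eef_rot','wrist_force','opening')})
for n in('scene','top'):
    print(n,get_calibration(n)); im=camera(n); cv2.imwrite(f'pics/{n}0.png',im)
E
```

```text
{'time_s': 0.0, 'eef_pos': array([0.2108949 , 0.5346562 , 0.40380953]), 'eef_rot': array([-3.44737128e-04,  1.86814916e-01,  9.82394759e-01, -7.78893246e-04]), 'wrist_force': array([ 0.59494986,  0.68467373, -0.70105389]), 'opening': 1.0023578212346027}
scene {'K': array([[470.29376712,   0.        , 316.00363866],
       [  0.        , 470.29376712, 204.07733516],
       [  0.        ,   0.        ,   1.        ]]), 'k1': -0.08182184043326139, 'origin': array([1.15592804, 0.72835023, 1.5165242 ]), 'orientation': array([-0.1069874 ,  0.34041397,  0.89290862, -0.2745655 ])}
top {'K': array([[440.68159065,   0.        , 317.41878703],
       [  0.        , 440.68159065, 198.01220587],
       [  0.        ,   0.        ,   1.        ]]), 'k1': -0.01743747183952355, 'origin': array([ 0.40226205, -0.00771841,  1.4452484 ]), 'orientation': array([ 0.02963847, -0.69964553,  0.71346685, -0.02414028])}
```

View pics/scene0.png

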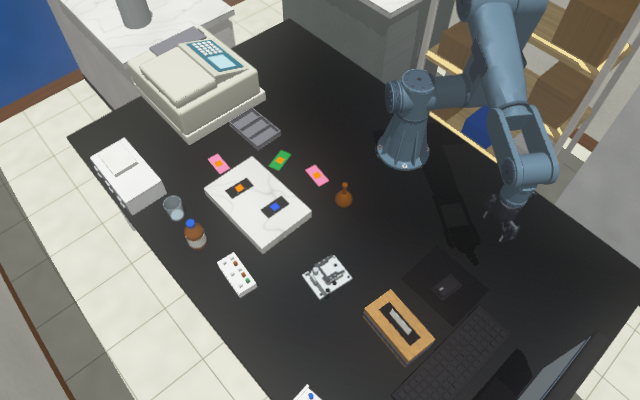

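View pics/top0.png

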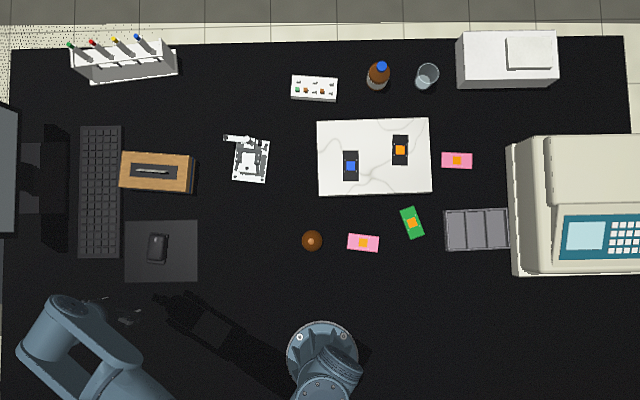

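The pictures show two filters on the slab. Candidates with an orange window: top (400,150) has a black frame on the slab, (412,222) is green, and (457,160) and (363,242) are pink. The one at (400,150), scene (239,187), is the amber, and blue is at top (351,166). The stage is at top (248,160), scene (327,277). I'll confirm with enlarged crops and measure.

```bash
cat > h.py <<'E'
import numpy as np, cv2
from bench import *
from scipy.spatial.transform import Rotation as R
C={n:get_calibration(n) for n in('scene','top')}
def D(n): return np.array([C[n]['k1'],0,0,0])
def rot(n): w,x,y,z=C[n]['orientation']; return R.from_quat([x,y,z,w]).as_matrix()
def ray(n,p):
    # drawn = ray*(1+k1 r^2): opencv's model
    u=cv2.undistortPoints(np.array([[p]],float),C[n]['K'],D(n))[0,0]
    d=rot(n)@np.array([u[0],u[1],1]); return C[n]['origin'],d
def onz(n,p,z):
    o,d=ray(n,p); return o+d*(z-o[2])/d[2]
def tri(pt,ps):
    A=[];b=[]
    for n,p in(('top',pt),('scene',ps)):
        o,d=ray(n,p); d=d/np.linalg.norm(d); P=np.eye(3)-np.outer(d,d); A.append(P);b.append(P@o)
    A=np.vstack(A);b=np.hstack(b); x=np.linalg.lstsq(A,b,rcond=None)[0]
    return x,np.linalg.norm(A@x-b)
def proj(n,X):
    M=rot(n).T; return cv2.projectPoints(np.atleast_2d(X).astype(float),cv2.Rodrigues(M)[0],-M@C[n]['origin'],C[n]['K'],D(n))[0][:,0]
def crop(im,x0,y0,w,h,s,step=10):
    c=cv2.resize(im[y0:y0+h,x0:x0+w],None,fx=s,fy=s,interpolation=cv2.INTER_CUBIC)
    for x in range(-(-x0//step)*step,x0+w,step):
        X=int((x-x0+.5)*s); cv2.line(c,(X,0),(X,6),(0,0,255),1); cv2.putText(c,str(x),(X-10,18),0,.38,(0,0,255),1)
    for y in range(-(-y0//step)*step,y0+h,step):
        Y=int((y-y0+.5)*s); cv2.line(c,(0,Y),(6,Y),(0,0,255),1); cv2.putText(c,str(y),(8,Y+4),0,.38,(0,0,255),1)
    return c
E
python3 - <<'E'
from h import *
t=cv2.imread('pics/top0.png'); s=cv2.imread('pics/scene0.png')
a=np.hstack([crop(t,384,126,33,48,6)[:280],crop(s,218,168,44,40,7)[:280]])
def fit(c,w,h): return cv2.copyMakeBorder(c,0,h-c.shape[0],0,w-c.shape[1],0)
b=np.hstack([fit(crop(t,218,130,58,60,6),360,364),fit(crop(s,298,250,60,54,7),424,400)[:364]])
cv2.imwrite('pics/c1.png',np.vstack([fit(a,784,a.shape[0]),b])[:600])
g=[cv2.cvtColor(i,cv2.COLOR_BGR2GRAY) for i in(t,s)]
# slab & filters
for n,im,box in(('top',t,(305,108,140,97)),('scene',s,(195,150,125,105))):
    x,y,w,h=box; gg=cv2.cvtColor(im,cv2.COLOR_BGR2GRAY)[y:y+h,x:x+w]
    up=cv2.resize(gg,None,fx=8,fy=8,interpolation=cv2.INTER_LINEAR)
    m=(up>110).astype(np.uint8)
    cs=cv2.findContours(m,cv2.RETR_CCOMP,cv2.CHAIN_APPROX_NONE)
    f=lambda p:(np.array(p)+.5)/8-.5+[x,y]
    hsv=cv2.cvtColor(im,cv2.COLOR_BGR2HSV)
    for c in cs[0]:
        if cv2.contourArea(c)<3000: continue
        ap=cv2.approxPolyDP(cv2.convexHull(c),0.04*cv2.arcLength(c,True),True)[:,0]
        r=cv2.minAreaRect(c)
        print(n,cv2.contourArea(c)/64,'approx',np.round(f(ap),2).tolist(),'rect',np.round(f(r[0]),2),np.round(np.array(r[1])/8,2))
        print('   rect world z=.0575',np.round([onz(n,p,.0575)[:2] for p in f(cv2.boxPoints(r))],4).tolist())
E
```

```text
top 61.1640625 approx [[347.06, 161.19], [354.06, 161.44], [353.94, 169.31], [346.56, 168.56]] rect [350.25 165.31] [7.87 8.25]
   rect world z=.0575 [[0.5972, -0.0913], [0.6236, -0.092], [0.6231, -0.117], [0.5967, -0.1163]]
top 50.7734375 approx [[444.44, 151.69], [444.44, 167.19], [440.94, 165.94], [441.19, 152.81]] rect [442.69 159.44] [15.5  3.5]
   rect world z=.0575 [[0.6481, -0.3937], [0.6479, -0.4048], [0.5982, -0.4027], [0.5984, -0.3916]]
top 80.6484375 approx [[395.69, 144.81], [404.06, 145.56], [403.56, 153.94], [395.69, 153.56]] rect [399.81 149.44] [9.5 9. ]
   rect world z=.0575 [[0.6735, -0.2493], [0.673, -0.278], [0.6424, -0.2769], [0.6429, -0.2483]]
top 8504.8671875 approx [[427.81, 117.44], [431.56, 191.19], [318.31, 195.19], [316.44, 120.69]] rect [373.7  156.14] [ 75.87 114.04]
   rect world z=.0575 [[0.758, 0.0038], [0.7637, -0.3613], [0.5199, -0.3602], [0.5142, -0.0001]]
top 466.65625 approx [[342.94, 150.31], [357.56, 150.94], [357.69, 180.44], [342.56, 180.06]] rect [350.25 165.44] [15.88 30.25]
   rect world z=.0575 [[0.562, -0.0778], [0.6588, -0.0801], [0.65
[... 1168 characters left out ...]
2, -0.0808]]
scene 243.390625 approx [[252.44, 184.94], [232.06, 197.56], [225.19, 190.06], [245.56, 177.81]] rect [238.86 187.76] [10.46 26.2 ]
   rect world z=.0575 [[0.7063, -0.29], [0.6023, -0.2846], [0.6131, -0.2357], [0.7156, -0.242]]
scene 237.2265625 approx [[216.81, 153.19], [229.56, 167.56], [220.19, 173.56], [207.44, 159.19]] rect [218.4 163.3] [21.95 12.42]
   rect world z=.0575 [[0.6708, -0.4671], [0.6177, -0.4756], [0.6272, -0.3652], [0.6787, -0.3582]]
scene 199.109375 approx [[289.44, 154.06], [278.19, 169.56], [268.94, 165.81], [280.06, 150.81]] rect [279.32 160.02] [10.64 21.91]
   rect world z=.0575 [[0.5061, -0.2732], [0.4084, -0.3085], [0.4048, -0.259], [0.5016, -0.2254]]
```

View pics/c1.png

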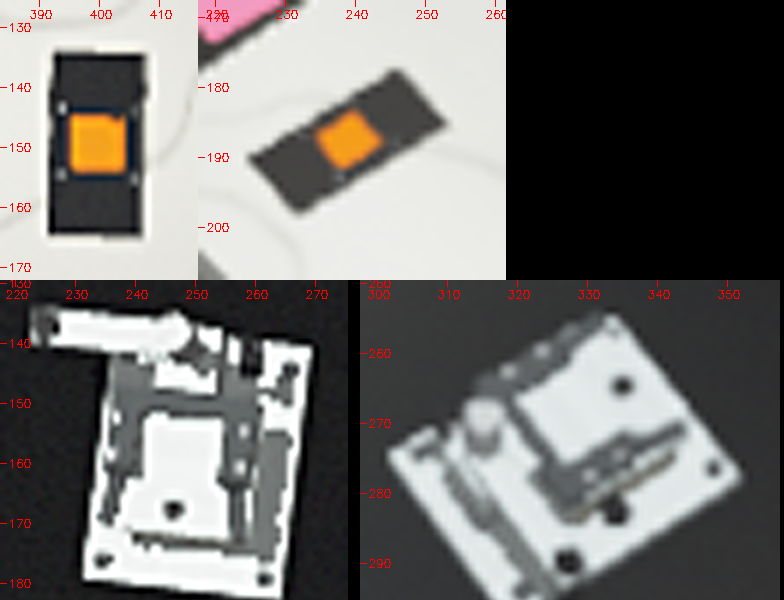

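Confirmed: the amber is the black 100 x 50 frame centred at top (399.6,149.6). Its window is orange, and the triangulated size fits. Next I'll measure the slab edge, triangulate the heights, and enlarge the stage.

Run:
```python
from h import *
t=cv2.imread('pics/top0.png'); s=cv2.imread('pics/scene0.png')
# amber corners matched top<->scene (near-left, far-left, far-right, near-right) by rect corners
T=[(391.56,164.19),(392.94,134.31),(407.56,134.94),(406.19,164.81)]
S=[(252.44,184.94),(232.06,197.56),(225.19,190.06),(245.56,177.81)]
P=[]
for a,b in zip(T,S): x,e=tri(a,b); P.append(x); print(np.round(x,4),round(e,4))
print('amber centre',np.mean(P,0)); print('blue c',tri((350.25,165.44),(274.54,206.4)))
# slab front edge: subpixel along columns in top
g=cv2.cvtColor(t,cv2.COLOR_BGR2GRAY).astype(float)
for lo,hi,r0,r1 in((325,425,186,201),(325,425,112,126)):
    pts=[]
    for c in range(lo,hi,4):
        col=g[r0:r1,c]; 
        if c==345: print(col.astype(int))
        th=110; i=np.where((col[:-1]>th)!=(col[1:]>th))[0][-1 if r0>150 else 0]; pts.append((c,r0+i+(th-col[i])/(col[i+1]-col[i])))
    W=np.array([onz('top',p,.055)[:2] for p in pts]); k=np.polyfit(W[:,1],W[:,0],1)
    print('edge x at y=-.26:',np.polyval(k,-.26),'slope dx/dy',k[0],'res',np.std(W[:,0]-np.polyval(k,W[:,1])))
def gm(im): return (255*(im/255.)**2.2).astype(np.uint8)
def fit(c,w,h): return cv2.copyMakeBorder(c,0,max(0,h-c.shape[0]),0,max(0,w-c.shape[1]),0)[:h,:w]
cv2.imwrite('pics/c2.png',np.hstack([fit(crop(gm(t),229,134,43,52,9,5),390,470),fit(crop(gm(s),301,250,54,52,7.5,5),405,470)]))
```

```text
[ 0.612  -0.2363  0.0591] 0.0024
[ 0.707  -0.2427  0.0581] 0.0002
[ 0.7049 -0.2901  0.0556] 0.0006
[ 0.6098 -0.2834  0.0563] 0.0029
amber centre [ 0.65843751 -0.26311188  0.05728908]
blue c (array([ 0.61043667, -0.10468899,  0.055624  ]), np.float64(0.0007995382527611109))
[238 238 238 238 238 238 239 249 224  63  20  13  22  28  29]
edge x at y=-.26: 0.5191747573933313 slope dx/dy -0.014477105693542212 res 0.0005414730481477132
[ 26  26  30  33  27  25  23  18 199 251 238 235 236 237]
edge x at y=-.26: 0.7618411124283643 slope dx/dy -0.013720170900544566 res 0.00047542263799997455
```

View pics/c2.png

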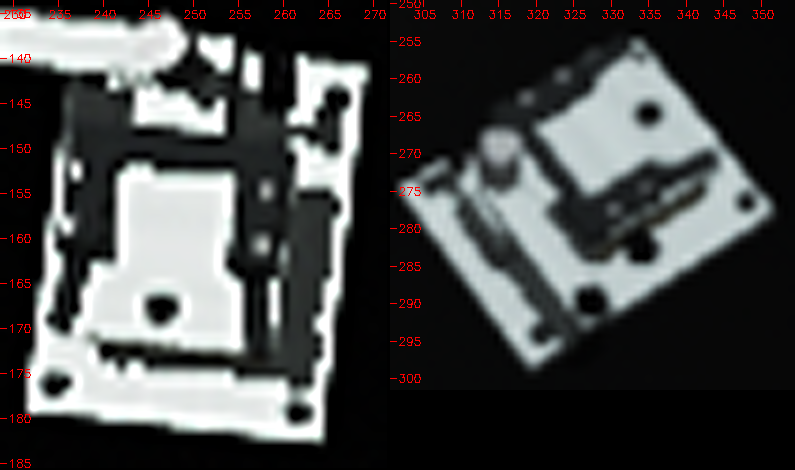

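Run:
```python
from h import *
for nm,a,b in(('deckhole',(246.5,167.7),(335,264.6)),('boltFL',(235,176.2),(348,276.5)),('boltFL~',(235,176.2),(335,264.6)),('boltFR',(261.8,179.2),(335,264.6)),('FLcorner base',(231.6,179),(352,277)),('FRcorner',(264.3,182.5),(334,255.3)),('bolt BR',(266,144.5),(316,268))):
    x,e=tri(a,b); print(nm,np.round(x,4),round(e,4))
for z in(.06,.065,.07): 
    for nm,p in(('keepL',(241.6,157.5)),('keepR',(254.6,158)),('edgeL',(240,171.3)),('edgeR',(255,172.7)),('stopL',(243,151.8)),('stopR',(253,152.7))): print(z,nm,np.round(onz('top',p,z),4))
```

```text
deckhole [0.6091 0.2249 0.0606] 0.0006
boltFL [0.5887 0.2718 0.0109] 0.0004
boltFL~ [0.5972 0.244  0.0728] 0.0319
boltFR [ 0.5791  0.1915 -0.0273] 0.0055
FLcorner base [0.5797 0.2829 0.0115] 0.0002
FRcorner [0.5665 0.1761 0.0069] 0.0003
bolt BR [0.6737 0.1751 0.05  ] 0.0219
0.06 keepL [0.642  0.2407 0.06  ]
0.06 keepR [0.6395 0.1993 0.06  ]
0.06 edgeL [0.5978 0.2461 0.06  ]
0.06 edgeR [0.5924 0.1984 0.06  ]
0.06 stopL [0.6602 0.2362 0.06  ]
0.06 stopR [0.6567 0.2043 0.06  ]
0.065 keepL [0.6411 0.2399 0.065 ]
0.065 keepR [0.6387 0.1986 0.065 ]
0.065 edgeL [0.5971 0.2452 0.065 ]
0.065 edgeR [0.5917 0.1977 0.065 ]
0.065 stopL [0.6593 0.2353 0.065 ]
0.065 stopR [0.6557 0.2035 0.065 ]
0.07 keepL [0.6403 0.239  0.07  ]
0.07 keepR [0.6378 0.1978 0.07  ]
0.07 edgeL [0.5964 0.2443 0.07  ]
0.07 edgeR [0.591  0.1969 0.07  ]
0.07 stopL [0.6584 0.2344 0.07  ]
0.07 stopR [0.6548 0.2028 0.07  ]
```

Emit:
drive_tool --increments '[[[0,0,0],-0.1],[[0,0,0],-0.2],[[0,0,0],-0.2],[[0,0,0],-0.2],[[0,0,0],-0.2],[[0,0,0],-0.2],[[0,0,0],-0.2],[[0,0,0],-0.2]]' --claw 1

```text
time_s: 1.1
eef_pos: [0.211, 0.5349, 0.4047]
eef_rot: [-0.0, 0.031, 1.0, 0.0]
wrist_force: [0.1, 0.0, 0.5]
opening: 0.001
```

Deck triangulates to z of about 0.061 and home to about (0.6085, 0.2245), heading about -0.12. Now moving over the far black field of the amber.

Emit:
drive_tool --increments '[[[-0.05,-0.07,0],0],[[-0.12,-0.18,0],0],[[-0.2,-0.3,0],0],[[-0.29,-0.42,0],0],[[-0.37,-0.54,0],0],[[-0.45,-0.65,0],0],[[-0.5,-0.73,0],0],[[-0.529,-0.769,0],0]]'

```text
time_s: 2.1
eef_pos: [0.3318, 0.3332, 0.4047]
eef_rot: [0.0, 0.032, 0.999, -0.0]
wrist_force: [0.0, -0.4, -0.8]
opening: 0.002
```

Emit:
drive_tool --increments '[[[-0.05,-0.07,0],0],[[-0.12,-0.18,0],0],[[-0.2,-0.3,0],0],[[-0.29,-0.42,0],0],[[-0.37,-0.54,0],0],[[-0.45,-0.65,0],0],[[-0.5,-0.73,0],0],[[-0.529,-0.769,0],0]]'

```text
time_s: 3.1
eef_pos: [0.4517, 0.1338, 0.4047]
eef_rot: [-0.0, 0.031, 1.0, 0.0]
wrist_force: [0.5, 0.3, -0.1]
opening: -0.002
```

Emit:
drive_tool --increments '[[[-0.05,-0.07,0],0],[[-0.12,-0.18,0],0],[[-0.2,-0.3,0],0],[[-0.29,-0.42,0],0],[[-0.37,-0.54,0],0],[[-0.45,-0.65,0],0],[[-0.5,-0.73,0],0],[[-0.529,-0.769,0],0]]'

```text
time_s: 4.1
eef_pos: [0.5718, -0.0658, 0.4045]
eef_rot: [-0.0, 0.031, 1.0, 0.0]
wrist_force: [-0.2, 0.0, -0.2]
opening: -0.001
```

Emit:
drive_tool --increments '[[[-0.05,-0.07,0],0],[[-0.12,-0.18,0.05],0],[[-0.2,-0.3,0.1],0],[[-0.29,-0.42,0.18],0],[[-0.38,-0.56,0.28],0],[[-0.48,-0.7,0.38],0],[[-0.529,-0.769,0.44],0],[[-0.529,-0.769,0.46],0]]'

```text
time_s: 5.1
eef_pos: [0.6916, -0.2664, 0.2876]
eef_rot: [-0.001, 0.031, 1.0, 0.001]
wrist_force: [-0.1, 0.4, -0.7]
opening: 0.004
```

Emit:
drive_tool --increments '[[[0,0.004,0.04],0],[[0,0.004,0.08],0],[[0,0.004,0.12],0],[[0,0.004,0.16],0],[[0,0.004,0.185],0],[[0,0.004,0.2],0],[[0,0.004,0.206],0],[[0,0.004,0.208],0]]'

```text
time_s: 6.1
eef_pos: [0.6918, -0.2644, 0.2379]
eef_rot: [0.0, 0.031, 1.0, -0.0]
wrist_force: [0.1, 0.1, 0.8]
opening: 0.0
```

Run:
```python
from h import *
s=camera('scene');o=get_obs();print(o['eef_pos'],o['wrist_force']); cv2.imwrite('pics/c3.png',crop(s,195,130,75,75,8,5))
```

```text
[ 0.6917983  -0.26432428  0.23789849] [0.45102988 0.05032071 0.07179292]
```

View pics/c3.png

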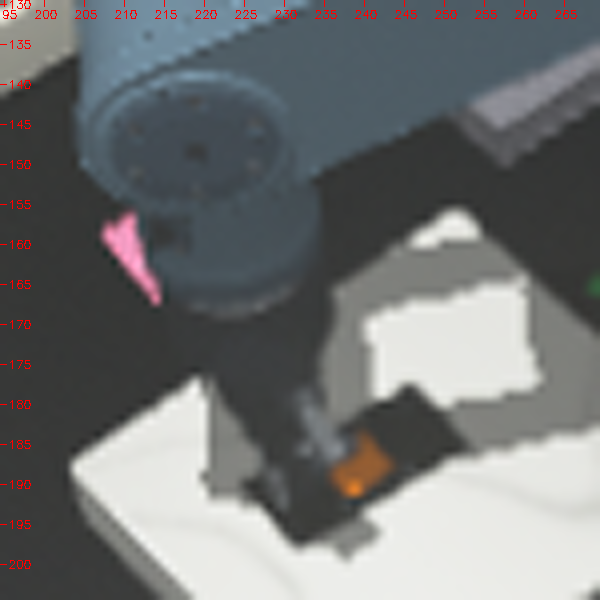

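Picture: the fingertips at about (230,192) are over the far black field, clear of the amber glass at (239,188). Now lowering slowly.

Emit:
drive_tool --increments '[[[0,0,0.006],0],[[0,0,0.012],0],[[0,0,0.016],0],[[0,0,0.018],0],[[0,0,0.02],0],[[0,0,0.022],0],[[0,0,0.023],0],[[0,0,0.024],0]]'

```text
time_s: 7.15
eef_pos: [0.6917, -0.2643, 0.2317]
eef_rot: [0.0, 0.031, 1.0, -0.0]
wrist_force: [-0.1, 0.2, 0.5]
opening: -0.0
```

Emit:
drive_tool --increments '[[[0,0,0.001],0],[[0,0,0.002],0],[[0,0,0.003],0],[[0,0,0.004],0],[[0,0,0.005],0],[[0,0,0.006],0],[[0,0,0.006],0],[[0,0,0.006],0]]'

```text
time_s: 8.15
eef_pos: [0.6919, -0.2643, 0.2311]
eef_rot: [0.0, 0.031, 1.0, -0.0]
wrist_force: [-1.8, 0.5, 5.1]
opening: 0.001
```

Contact at 5 N, so I'm sliding toward the front edge along tool x.

Emit:
drive_tool --increments '[[[0.01,0,0],0],[[0.03,0,0],0],[[0.06,0,0],0],[[0.095,0,0],0],[[0.13,0,0],0],[[0.16,0,0],0],[[0.18,0,0],0],[[0.19,0,0],0]]'

```text
time_s: 9.15
eef_pos: [0.6442, -0.2615, 0.231]
eef_rot: [0.001, 0.031, 1.0, -0.0]
wrist_force: [2.3, -0.1, 5.3]
opening: 0.004
```

Emit:
drive_tool --increments '[[[0.01,0,0],0],[[0.03,0,0],0],[[0.07,0,0],0],[[0.115,0,0],0],[[0.16,0,0],0],[[0.195,0,0],0],[[0.215,0,0],0],[[0.22,0,0],0]]'

```text
time_s: 10.15
eef_pos: [0.5891, -0.2581, 0.231]
eef_rot: [0.001, 0.031, 1.0, -0.0]
wrist_force: [2.0, 0.3, 6.6]
opening: 0.001
```

Run:
```python
from h import *
o=get_obs();print(o['eef_pos'],o['wrist_force'])
s=camera('scene');t=camera('top');cv2.imwrite('pics/s4.png',s);cv2.imwrite('pics/t4.png',t)
a=crop(t,375,140,48,70,8,5)[:560,:384]; b=crop(s,215,150,52,70,8,5)[:560,:416]
cv2.imwrite('pics/c4.png',np.hstack([a,b]))
```

```text
[ 0.58914673 -0.25813886  0.23095237] [1.96130694 0.29240523 6.62353064]
```

View pics/c4.png

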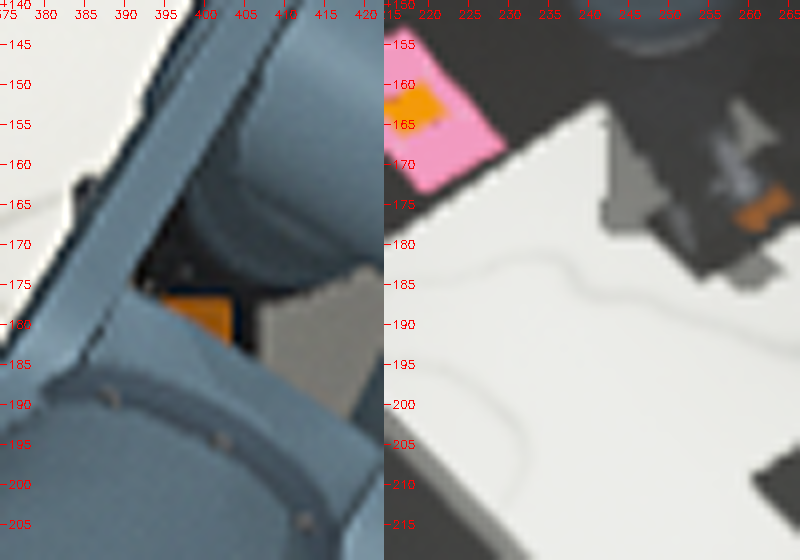

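Picture: the filter has followed. The glass is at scene (261,176), still ahead of the fingertip, and the far corner is at (254,184). I'll slide the last 20 mm and lift off.

Emit:
drive_tool --increments '[[[0.01,0,0],0],[[0.03,0,0],0],[[0.052,0,0],0],[[0.07,0,0],0],[[0.078,0,0],0],[[0.08,0,0],0],[[0.08,0,0],0],[[0.08,0,0],0]]'

```text
time_s: 11.25
eef_pos: [0.5694, -0.2569, 0.231]
eef_rot: [0.001, 0.031, 1.0, -0.0]
wrist_force: [1.7, -0.5, 6.8]
opening: -0.001
```

Emit:
drive_tool --increments '[[[0,0,-0.005],0],[[0,0,-0.02],0],[[0,0,-0.05],0],[[0,0,-0.12],0],[[-0.1,0.05,-0.2],0],[[-0.3,0.1,-0.25],0],[[-0.45,0.15,-0.25],0],[[-0.5,0.15,-0.25],0]]' --claw 1

```text
time_s: 12.25
eef_pos: [0.6986, -0.2257, 0.2945]
eef_rot: [0.001, 0.03, 1.0, -0.0]
wrist_force: [-0.2, -0.8, -0.3]
opening: -0.001
```

Run:
```python
from h import *
o=get_obs();print(o['eef_pos'],o['wrist_force'])
s=camera('scene');t=camera('top');cv2.imwrite('pics/s5.png',s);cv2.imwrite('pics/t5.png',t)
a=crop(t,380,160,40,60,8,5); b=crop(s,225,145,55,60,8,5)
cv2.imwrite('pics/c5.png',np.hstack([a,b])[:,:800])
```

```text
[ 0.69858179 -0.2256929   0.29449854] [-0.19942484 -0.76138252 -0.29264663]
```

View pics/c5.png

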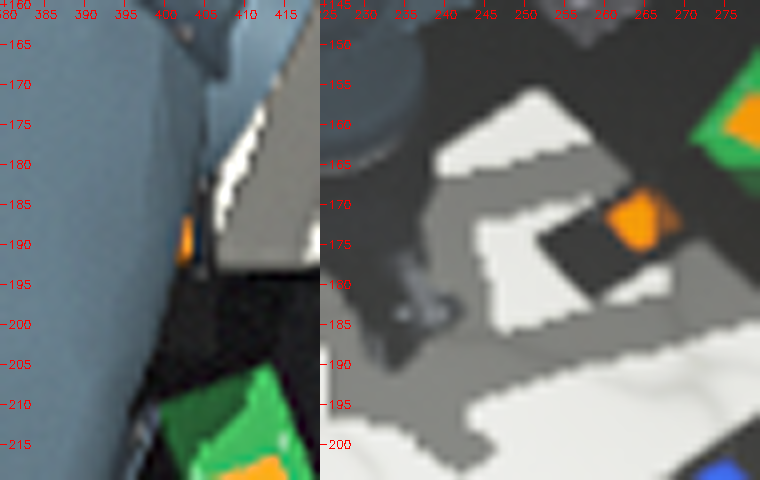

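Picture: scene far corners at about (251.8,174.7) and (258.8,182.6), and the glass centre at about (264.3,172.5), beside the slab's edge. Now computing the filter pose and its overhang.

Run:
```python
from h import *
for nm,a,b in(('farR',(225.19,190.06),(251.8,174.7)),('farL',(232.06,197.56),(258.8,182.6)),('glass',(238.9,187.4),(264.4,172.4))):
    print(nm,onz('scene',a,.0575)[:2],onz('scene',b,.0575)[:2],'moved',(onz('scene',b,.0575)-onz('scene',a,.0575))[:2])
print('edge',onz('scene',(270.5,178),.055)[:2],onz('scene',(263,166),.055)[:2])
s=cv2.imread('pics/s5.png');h=cv2.cvtColor(s,cv2.COLOR_BGR2HSV)[160:185,255:275]
m=(cv2.inRange(h,(8,150,90),(22,255,255))).astype(float);ys,xs=np.nonzero(m);print(xs.mean()+255,ys.mean()+160,len(xs))
```

```text
farR [ 0.705719   -0.28914489] [ 0.58382671 -0.28033792] moved [-0.12189229  0.00880697]
farL [ 0.70671935 -0.24291966] [ 0.58709344 -0.23134159] moved [-0.11962592  0.01157807]
glass [ 0.65868159 -0.26419349] [ 0.53973612 -0.2563773 ] moved [-0.11894547  0.00781619]
edge [ 0.53807559 -0.22029351] [ 0.52278947 -0.28726609]
264.6666666666667 172.0 42
```

Emit:
drive_tool --increments '[[[0.05,-0.01,0],0],[[0.15,-0.03,0],0],[[0.29,-0.06,0],0],[[0.44,-0.09,0],0],[[0.59,-0.12,0],0],[[0.7,-0.145,0],0],[[0.77,-0.16,0],0],[[0.79,-0.16,0],0]]' --claw 0

```text
time_s: 13.35
eef_pos: [0.4948, -0.2549, 0.293]
eef_rot: [-0.0, 0.032, 0.999, 0.0]
wrist_force: [-0.4, -0.3, -0.5]
opening: 1.003
```

Emit:
drive_tool --increments '[[[0,0,0],0],[[0,0,0],0],[[0,0,0.02],0],[[0,0,0.06],0],[[0,0,0.1],0],[[0,0,0.13],0],[[0,0,0.14],0],[[0,0,0.14],0]]'

```text
time_s: 14.35
eef_pos: [0.4969, -0.2547, 0.2575]
eef_rot: [-0.0, 0.031, 1.0, 0.0]
wrist_force: [0.9, 1.3, -0.3]
opening: 1.0
```

Run:
```python
from h import *
o=get_obs();print(o['eef_pos'],o['wrist_force'],o['opening'])
s=camera('scene');t=camera('top');cv2.imwrite('pics/s6.png',s);cv2.imwrite('pics/t6.png',t)
a=crop(t,370,150,48,60,8,5)[:480]; b=crop(s,240,130,52,60,8,5)[:480]
cv2.imwrite('pics/c6.png',np.hstack([a,b])[:,:800])
```

```text
[ 0.49692991 -0.25474801  0.25750006] [ 0.89812727  1.28307696 -0.29998238] 0.9995259590469205
```

View pics/c6.png

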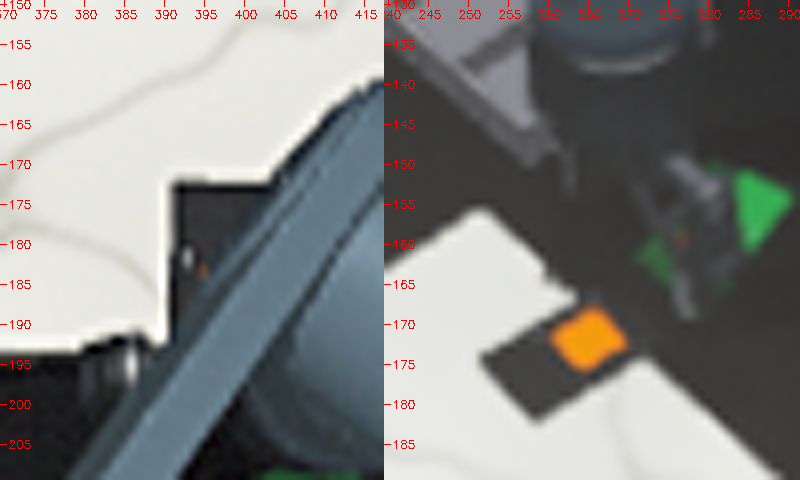

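Picture: top far-left corner at (391.2,172.4), scene glass at (264.7,172), and the near black field hanging free over the edge. The open fingers straddle it. The near end is at x of about 0.488 and the edge at about 0.5195. I'll shift 3 mm forward, descend and grip.

Emit:
drive_tool --increments '[[[-0.012,0,0.01],0],[[-0.012,0,0.04],0],[[-0.012,0,0.08],0],[[-0.012,0,0.12],0],[[-0.012,0,0.16],0],[[-0.012,0,0.19],0],[[-0.012,0,0.204],0],[[-0.012,0,0.206],0]]'

```text
time_s: 15.45
eef_pos: [0.4999, -0.2549, 0.206]
eef_rot: [-0.0, 0.031, 1.0, 0.0]
wrist_force: [-0.1, -0.3, 0.9]
opening: 0.996
```

Emit:
drive_tool --increments '[[[0,0,0],0],[[0,0,0],0],[[0,0,0],0],[[0,0,0],0],[[0,0,0],0],[[0,0,0],0],[[0,0,0],0],[[0,0,0],0]]' --claw 0.37

```text
time_s: 16.45
eef_pos: [0.4999, -0.2549, 0.2062]
eef_rot: [-0.0, 0.031, 1.0, 0.0]
wrist_force: [0.5, -1.3, 0.2]
opening: 0.631
```

Emit:
drive_tool --increments '[[[0,0,0],0],[[0,0,0],0],[[0,0,0],0],[[0,0,0],0],[[0,0,0],0],[[0,0,0],0],[[0,0,0],0],[[0,0,0],0]]' --claw 1

```text
time_s: 17.45
eef_pos: [0.5, -0.255, 0.2063]
eef_rot: [0.0, 0.031, 1.0, -0.0]
wrist_force: [-0.6, 0.5, 5.0]
opening: 0.558
```

Emit:
drive_tool --increments '[[[0,0,-0.004],0],[[0,0,-0.012],0],[[0,0,-0.03],0],[[0,0,-0.07],0],[[0,0,-0.13],0],[[0,0,-0.2],0],[[0,0,-0.25],0],[[0,0,-0.26],0]]'

```text
time_s: 18.45
eef_pos: [0.5003, -0.2552, 0.2729]
eef_rot: [0.001, 0.031, 1.0, -0.001]
wrist_force: [0.9, 0.5, -1.1]
opening: 0.562
```

Emit:
drive_tool --increments '[[[0,0.04,0],0],[[0,0.13,0],0.01],[[0,0.27,0],0.01],[[0,0.43,0],0.02],[[0,0.6,0],0.02],[[0,0.76,0],0.03],[[0,0.9,0],0.03],[[0.014,0.98,0],0.037]]'

```text
time_s: 19.45
eef_pos: [0.5108, -0.0078, 0.2703]
eef_rot: [-0.001, 0.059, 0.998, 0.0]
wrist_force: [-0.7, 0.5, 0.1]
opening: 0.557
```

Run:
```python
from h import *
o=get_obs();w=o['eef_rot'];print(o['eef_pos'],w,o['wrist_force'],o['opening'], 'heading',np.arctan2(-2*w[1]*w[2],1-2*w[1]**2))
```

```text
[ 0.51083775 -0.00778709  0.27031387] [-8.97435337e-04  5.90695916e-02  9.98253397e-01  3.64232293e-04] [-0.67568226  0.45283199  0.07586185] 0.5572812412872793 heading -0.11820793832837881
```

Emit:
drive_tool --increments '[[[0,0.04,0],0],[[0.01,0.13,0],0],[[0.02,0.28,0],0],[[0.03,0.45,0.02],0],[[0.04,0.63,0.05],0],[[0.06,0.8,0.08],0],[[0.064,0.93,0.11],0],[[0.064,0.97,0.12],0]]'

```text
time_s: 20.45
eef_pos: [0.5242, 0.2338, 0.2402]
eef_rot: [-0.001, 0.059, 0.998, -0.0]
wrist_force: [-0.5, -0.4, 0.1]
opening: 0.559
```

Emit:
drive_tool --increments '[[[0,0,0.005],0],[[0,0,0.01],0],[[0,0,0.02],0],[[0,0,0.03],0],[[0,0,0.035],0],[[0,0,0.04],0],[[0,0,0.04],0],[[0,0,0.04],0]]'

```text
time_s: 21.45
eef_pos: [0.5246, 0.2326, 0.2312]
eef_rot: [0.0, 0.06, 0.998, -0.0]
wrist_force: [-1.1, -0.2, -0.5]
opening: 0.559
```

Run:
```python
from h import *
o=get_obs();w=o['eef_rot'];print(o['eef_pos'],o['wrist_force'],o['opening'], 'heading',np.arctan2(-2*w[1]*w[2],1-2*w[1]**2))
s=camera('scene');t=camera('top');cv2.imwrite('pics/s7.png',s);cv2.imwrite('pics/t7.png',t)
a=crop(t,226,134,44,60,9,5)[:540]; b=crop(s,308,238,44,60,9,5)[:540]
cv2.imwrite('pics/c7.png',np.hstack([a,b])[:,:800])
```

```text
[0.5245963  0.23259079 0.23123337] [-1.10764708 -0.21609552 -0.48029274] 0.5594592682006677 heading -0.11962965169007772
```

View pics/c7.png

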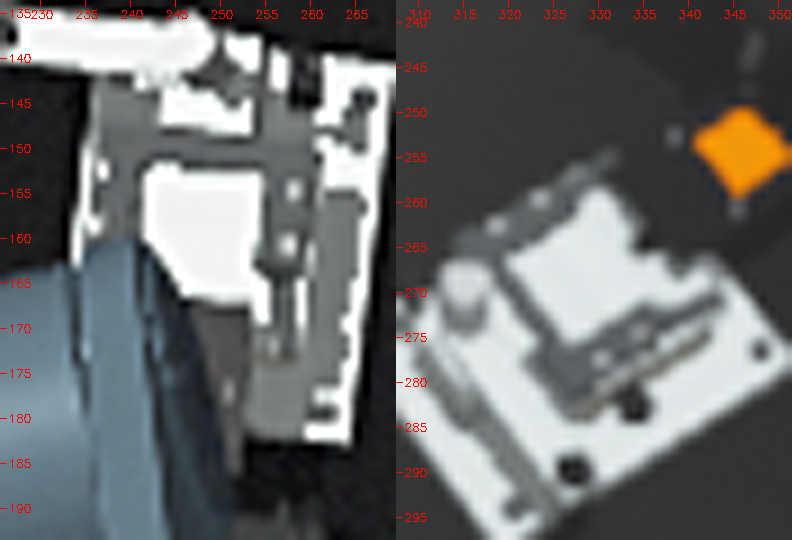

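Run:
```python
from h import *
T=np.array([.5246,.2326]);th=-.118
u=np.array([np.cos(th),np.sin(th)]);v=np.array([-u[1],u[0]])
c=T+.0377*u;print('centre',c)
for nm,a,b in(('farL',50,25),('farR',50,-25),('nearR',-50,-25),('glass',0,0)):
    X=[*(c+a*1e-3*u+b*1e-3*v),.0825]; print(nm,np.round(X,4),'top',proj('top',X)[0].round(1),'scene',proj('scene',X)[0].round(1))
print('glass scene seen at .082',onz('scene',(346.3,254.3),.082)[:2])
# stage model for candidate pose: project
H=np.array([.6085,.2245]);th=-.12;u=np.array([np.cos(th),np.sin(th)]);v=np.array([-u[1],u[0]])
for z0,L in((.0606,[('deckFL',-12,40),('deckFR',-12,-40)]),(.0691,[('kL0',20,22.2),('kL1',50,22.2),('kR0',20,-22.2),('kR1',50,-22.2)]),(.0651,[('k_uL0',20,22.2),('k_uR0',20,-22.2),('k_uR1',50,-22.2)])):
    for nm,a,b in L: X=[*(H+a*1e-3*u+b*1e-3*v),z0]; print(nm,'top',proj('top',X)[0].round(1),'scene',proj('scene',X)[0].round(1))
```

```text
centre [0.56203784 0.22816172]
farL [0.6146 0.2471 0.0825] top [238.3 165. ] scene [338.6 267. ]
farR [0.6087 0.1974 0.0825] top [254.2 166.5] scene [330.  256.3]
nearR [0.5094 0.2092 0.0825] top [250.7 198.3] scene [353.1 241.8]
glass [0.562  0.2282 0.0825] top [244.5 181.6] scene [346.  254.2]
glass scene seen at .082 [0.56134631 0.22908485]
deckFL top [233.8 170.3] scene [344.9 271.2]
deckFR top [258.8 172.8] scene [331.2 254.2]
kL0 top [240.  160.5] scene [334.4 271.1]
kL1 top [241.1 151.1] scene [327.2 275.7]
kR0 top [254.  161.9] scene [326.8 261.5]
kR1 top [255.  152.5] scene [319.6 266. ]
k_uL0 top [240.3 160.7] scene [334.3 271.6]
k_uR0 top [254.2 162.1] scene [326.7 262.1]
k_uR1 top [255.2 152.7] scene [319.6 266.5]
```

Picture: the glass at scene (346.3,254.3) matches the kinematic prediction (346.0,254.2). In the top view the filter's far-right corner is at about (253.3,167.7). The lateral stage offset needs a finer look, so I'll read edge profiles.

Run:
```python
from h import *
g=lambda f:cv2.cvtColor(cv2.imread(f),cv2.COLOR_BGR2GRAY).astype(int)
t0,t7,s0,s7=map(g,('pics/top0.png','pics/t7.png','pics/scene0.png','pics/s7.png'))
print('t0 cols 232-268');
for r in(155,157,159,161,164,167,169,171,173,175): print(r,t0[r,232:268])
print('t7 cols 244-266')
for r in(164,166,168,170,172,174,176): print(r,t7[r,244:266])
im=cv2.imread('pics/s7.png');h=cv2.cvtColor(im,cv2.COLOR_BGR2HSV)
m=cv2.inRange(h,(8,150,90),(22,255,255))[245:265,335:358];M=cv2.moments(m,True);print('glass',M['m10']/M['m00']+335,M['m01']/M['m00']+245,M['m00'])
# scene profiles perpendicular to the slot axis (direction of stage +y) at deck height, along x_home=25,35,45
H=np.array([.6085,.2245]);th=-.12;u=np.array([np.cos(th),np.sin(th)]);v=np.array([-u[1],u[0]])
b=np.arange(-44,45,2.)
print('b(mm)',b.astype(int))
for n,img in(('scene',s0),('top',t0)):
  for a in(-8,0,8,14,25,35,44,):
    X=np.array([[*(H+a*1e-3*u+k*1e-3*v),.0606] for k in b]); p=proj(n,X).astype(np.float32)
    print(n,a,cv2.remap(img.astype(np.float32),p[:,0],p[:,1],cv2.INTER_LINEAR)[:,0].astype(int))
```

```text
t0 cols 232-268
155 [ 25  19  41 255  80  98 103 105 102 104 255 248 243 243 244 244 244 244
 244 244 245 249 255 112  96 103 213 142  65 163 109 102  99 108 240 255]
157 [ 24  16 131 255 107 121 100 105  76 100 255 245 242 241 241 241 241 242
 242 242 243 248 255  79 100 102 103 106  87 120 122 118 120 114 118 255]
159 [ 22  21 230 172 250 137  98 103  97 119 255 247 242 243 242 242 242 242
 242 242 243 250 241  81  97 100 100  80  90 123 123 119 117 130 255 185]
161 [ 13  29 255 110  54  73  81  77  85 116 255 248 244 244 244 244 244 244
 244 244 246 255 169  92 101 190 220  70 178 120 122 119 117 132 255  94]
164 [ 19  68 255 233  85  93  85 255 254 248 244 242 242 243 243 243 244 243
 243 243 245 255 216  78  50  54  63 103 145 120 119 118 115 125 255  30]
167 [ 17 230 254  83  92  85 255 248 243 243 243 246 255 142  41  44 156 255
 245 243 242 242 247 255  84  95  91 254 104 121 118 117 127 255 186   3]
169 [ 31 255 108  80  79 228 255 245 243 242 242 244 252 203  76 129 227 251
 244 242 243 243 248 255  81  97  94 254 114 119 118 124 241 255  95  11]
171 [ 52 255 255 232 217 24
[... 3316 characters left out ...]
 247 244 243 243
 243 243 243 243 243 243 243 243 242 242 243 244 249 234 200 197 191 182
 116  65  83  85  77 179 244 253 146]
top 25 [120 138 178 123  92 181 205 189 133  98  92 138 197 239 251 245 244 243
 243 243 243 243 243 242 242 243 243 243 243 246 250 255 170 111  93  96
 101  98 110 135 204 233 194 204 201]
top 35 [122 119 105  93  95 101 106 104 102 100  90 107 209 247 247 244 242 241
 241 241 241 241 241 241 241 241 241 241 241 243 245 251 214 112  89  91
 102 104 103 101  94  83 167 236 109]
top 44 [113 139 138  80  96 139 184 171 106  98 100 113 182 254 252 250 249 249
 249 249 250 250 250 251 251 249 247 247 248 248 251 250 246 155  86  97
 100 100  96 131 225 186 153 229 162]
```

Both views put the slot axis within about 1 mm of my estimate, and the filter is about 2 mm to the -y side of it. I'll correct that and lower.

Emit:
drive_tool --increments '[[[0,0.008,0.005],0],[[0,0.008,0.015],0],[[0,0.008,0.026],0],[[0,0.008,0.036],0],[[0,0.008,0.044],0],[[0,0.008,0.05],0],[[0,0.008,0.053],0],[[0,0.008,0.054],0]]'

```text
time_s: 22.55
eef_pos: [0.5249, 0.2345, 0.2177]
eef_rot: [0.0, 0.06, 0.998, -0.0]
wrist_force: [-0.2, -0.9, -0.6]
opening: 0.558
```

Emit:
drive_tool --increments '[[[0,0,0.001],0],[[0,0,0.002],0],[[0,0,0.003],0],[[0,0,0.004],0],[[0,0,0.005],0],[[0,0,0.006],0],[[0,0,0.006],0],[[0,0,0.006],0]]'

```text
time_s: 23.55
eef_pos: [0.5248, 0.2345, 0.2162]
eef_rot: [-0.0, 0.06, 0.998, 0.0]
wrist_force: [0.3, -0.6, -0.9]
opening: 0.558
```

Emit:
drive_tool --increments '[[[0,0,0.002],0],[[0,0,0.004],0],[[0,0,0.006],0],[[0,0,0.008],0],[[0,0,0.009],0],[[0,0,0.01],0],[[0,0,0.01],0],[[0,0,0.01],0]]'

```text
time_s: 24.55
eef_pos: [0.5248, 0.2345, 0.2137]
eef_rot: [-0.0, 0.06, 0.998, 0.0]
wrist_force: [0.2, -0.2, -1.0]
opening: 0.559
```

```bash
python3 -c "
from bench import *
o=get_obs();print(o['wrist_force'],o['torque'],o['eef_pos'])"
```

```text
[ 0.20597467 -0.17946991 -0.97958274] [0.05537571 0.05966417 0.00522275] [0.52484032 0.23451117 0.21369558]
```

Emit:
drive_tool --increments '[[[0,0,0.001],0],[[0,0,0.002],0],[[0,0,0.003],0],[[0,0,0.004],0],[[0,0,0.004],0],[[0,0,0.004],0],[[0,0,0.004],0],[[0,0,0.004],0]]'

```text
time_s: 25.55
eef_pos: [0.5248, 0.2345, 0.2127]
eef_rot: [0.0, 0.06, 0.998, 0.0]
wrist_force: [-0.0, 0.3, -0.3]
opening: 0.556
```

Emit:
drive_tool --increments '[[[0,0,0.001],0],[[0,0,0.002],0],[[0,0,0.003],0],[[0,0,0.004],0],[[0,0,0.004],0],[[0,0,0.004],0],[[0,0,0.004],0],[[0,0,0.004],0]]'

```text
time_s: 26.55
eef_pos: [0.5249, 0.2345, 0.2117]
eef_rot: [0.0, 0.06, 0.998, 0.0]
wrist_force: [-0.0, 0.1, -0.3]
opening: 0.556
```

```bash
python3 -c "
from bench import *
o=get_obs();print(o['wrist_force'],o['torque'],o['eef_pos'])"
```

```text
[-0.02991802  0.07897428 -0.26064745] [-0.0050922  -0.00425972  0.02715392] [0.52488254 0.23448943 0.2117255 ]
```

Emit:
drive_tool --increments '[[[0,0,0.001],0],[[0,0,0.002],0],[[0,0,0.003],0],[[0,0,0.004],0],[[0,0,0.004],0],[[0,0,0.004],0],[[0,0,0.004],0],[[0,0,0.004],0]]'

```text
time_s: 27.55
eef_pos: [0.5249, 0.2345, 0.2107]
eef_rot: [0.0, 0.06, 0.998, 0.0]
wrist_force: [-0.7, -0.3, 1.1]
opening: 0.561
```

```bash
python3 -c "
from bench import *
o=get_obs();print(o['wrist_force'],o['torque'],o['eef_pos'])"
```

```text
[-0.7151531  -0.2682677   1.12503255] [-0.02696063 -0.08477596 -0.00704137] [0.5248517  0.23450671 0.21068913]
```

Contact felt: 1.1 N with a matching pitch moment. Deck is at about 0.060, as triangulated. Now pushing in gently.

Emit:
drive_tool --increments '[[[-0.004,0,-0.001],0],[[-0.01,0,-0.001],0],[[-0.02,0,-0.001],0],[[-0.03,0,-0.001],0],[[-0.04,0,-0.001],0],[[-0.05,0,-0.001],0],[[-0.056,0,-0.001],0],[[-0.06,0,-0.001],0]]'

```text
time_s: 28.55
eef_pos: [0.5398, 0.2327, 0.211]
eef_rot: [0.0, 0.06, 0.998, 0.0]
wrist_force: [-0.8, -0.1, 1.7]
opening: 0.56
```

```bash
python3 -c "
from bench import *
o=get_obs();print(o['wrist_force'],o['torque'],o['eef_pos'])"
```

```text
[-0.75361354 -0.05124979  1.7472495 ] [-0.06895611  0.0401081   0.06200214] [0.53984052 0.23271209 0.21095379]
```

Emit:
drive_tool --increments '[[[-0.004,0,-0.001],0],[[-0.01,0,-0.001],0],[[-0.018,0,-0.001],0],[[-0.026,0,-0.001],0],[[-0.034,0,-0.001],0],[[-0.042,0,-0.001],0],[[-0.047,0,-0.001],0],[[-0.048,0,-0.001],0]]'

```text
time_s: 29.55
eef_pos: [0.5517, 0.2313, 0.2112]
eef_rot: [0.0, 0.06, 0.998, 0.0]
wrist_force: [-0.6, 0.0, 1.6]
opening: 0.559
```

```bash
python3 -c "
from bench import *
o=get_obs();print(o['wrist_force'],o['torque'],o['eef_pos'])"
```

```text
[-0.64725832  0.03552047  1.62691845] [-0.04082631  0.05025597 -0.07320661] [0.55174527 0.23127408 0.21122479]
```

Emit:
drive_tool --increments '[[[-0.004,0,0],0],[[-0.01,0,0],0],[[-0.018,0,0],0],[[-0.026,0,0],0],[[-0.034,0,0],0],[[-0.042,0,0],0],[[-0.049,0,0],0],[[-0.052,0,0],0]]'

```text
time_s: 30.55
eef_pos: [0.5647, 0.2297, 0.2113]
eef_rot: [0.0, 0.06, 0.998, -0.0]
wrist_force: [-3.1, -0.8, 3.6]
opening: 0.558
```

```bash
python3 -c "
from bench import *
o=get_obs();print(o['wrist_force'],o['torque'],o['eef_pos'])"
```

```text
[-3.10192956 -0.76401832  3.63393496] [-0.06425882  0.18030263 -0.06468628] [0.56469214 0.22968823 0.21125489]
```

Emit:
drive_tool --increments '[[[0,0,-0.001],0],[[0,0,-0.002],0],[[-0.002,0,-0.002],0],[[-0.004,0,-0.002],0],[[-0.006,0,-0.002],0],[[-0.008,0,-0.002],0],[[-0.01,0,-0.002],0],[[-0.01,0,-0.002],0]]'

```text
time_s: 31.55
eef_pos: [0.5671, 0.2294, 0.2117]
eef_rot: [0.0, 0.06, 0.998, -0.0]
wrist_force: [-0.9, -0.5, 2.5]
opening: 0.56
```

```bash
python3 -c "
from bench import *
o=get_obs();print(o['wrist_force'],o['torque'],o['eef_pos'])"
```

```text
[-0.89341826 -0.53811884  2.53282505] [-0.15328306  0.11571149 -0.10602806] [0.56709209 0.22939488 0.21165939]
```

Emit:
drive_tool --increments '[[[-0.001,0,-0.001],0],[[-0.002,0,-0.001],0],[[-0.004,0,-0.001],0],[[-0.006,0,-0.001],0],[[-0.008,0,-0.001],0],[[-0.01,0,-0.001],0],[[-0.01,0,-0.001],0],[[-0.01,0,-0.001],0]]'

```text
time_s: 32.55
eef_pos: [0.5696, 0.2291, 0.2119]
eef_rot: [0.0, 0.06, 0.998, -0.0]
wrist_force: [0.5, -1.3, 2.2]
opening: 0.558
```

Emit:
drive_tool --increments '[[[-0.001,0,0],0],[[-0.002,0,0],0],[[-0.003,0,0],0],[[-0.004,0,0],0],[[-0.005,0,0],0],[[-0.005,0,0],0],[[-0.005,0,0],0],[[-0.005,0,0],0]]'

```text
time_s: 33.55
eef_pos: [0.5708, 0.229, 0.2119]
eef_rot: [0.0, 0.06, 0.998, -0.0]
wrist_force: [-0.4, -1.1, 1.1]
opening: 0.561
```

```bash
python3 -c "
from bench import *
o=get_obs();print(o['wrist_force'],o['torque'],o['eef_pos'])"
```

```text
[-0.38436006 -1.11326838  1.07978949] [-0.23164725  0.14221593 -0.09970335] [0.57078208 0.22895716 0.21194775]
```

Emit:
drive_tool --increments '[[[-0.001,0,0],0],[[-0.002,0,0],0],[[-0.003,0,0],0],[[-0.004,0,0],0],[[-0.005,0,0],0],[[-0.005,0,0],0],[[-0.005,0,0],0],[[-0.005,0,0],0]]'

```text
time_s: 34.55
eef_pos: [0.572, 0.2289, 0.2119]
eef_rot: [-0.0, 0.06, 0.998, -0.0]
wrist_force: [-1.9, -0.9, 1.9]
opening: 0.557
```

Emit:
drive_tool --increments '[[[-0.001,0,0],0],[[-0.002,0,0],0],[[-0.003,0,0],0],[[-0.004,0,0],0],[[-0.004,0,0],0],[[-0.004,0,0],0],[[-0.004,0,0],0],[[-0.004,0,0],0]]'

```text
time_s: 35.55
eef_pos: [0.5725, 0.2289, 0.2118]
eef_rot: [-0.001, 0.06, 0.998, -0.0]
wrist_force: [-6.4, -0.6, 3.8]
opening: 0.559
```

Stop reached: motion halted and the push rose to 6 N, at the predicted home within 1.5 mm. Taking one look before release.

Run:
```python
from h import *
o=get_obs();print(o['eef_pos'],o['wrist_force'],o['torque'])
s=camera('scene');t=camera('top');cv2.imwrite('pics/s8.png',s)
a=crop(t,226,134,44,60,9,5)[:540]; b=crop(s,308,238,44,60,9,5)[:540]
cv2.imwrite('pics/c8.png',np.hstack([a,b])[:,:800])
```

```text
[0.57246297 0.22885615 0.21181021] [-6.39786683 -0.57954684  3.77710961] [-0.13048957  0.79622731 -0.11872432]
```

View pics/c8.png

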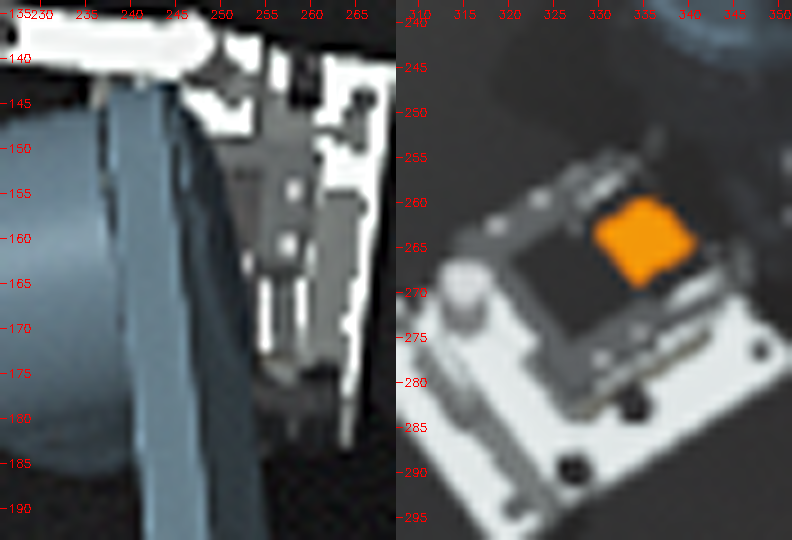

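Picture: the filter lies between the rails and under the keepers. Its far end meets the stop at scene (322-327,267-276), and the glass centre is at (335,264), which is home. Now releasing and backing off.

Emit:
drive_tool --increments '[[[0,0,0],0],[[0,0,0],0],[[0,0,0],0],[[0,0,0],0],[[0,0,0],0],[[0,0,0],0],[[0,0,0],0],[[0,0,0],0]]' --claw 0.3

```text
time_s: 36.65
eef_pos: [0.573, 0.2287, 0.2119]
eef_rot: [-0.0, 0.06, 0.998, -0.0]
wrist_force: [-0.0, -0.4, -0.2]
opening: 0.702
```

Emit:
drive_tool --increments '[[[0,0,0],0],[[0,0,0],0],[[0,0,0],0],[[0,0,-0.01],0],[[0,0,-0.02],0],[[0,0,-0.04],0],[[0,0,-0.06],0],[[0,0,-0.08],0]]' --claw 0

```text
time_s: 37.65
eef_pos: [0.5731, 0.2287, 0.2325]
eef_rot: [0.0, 0.06, 0.998, 0.0]
wrist_force: [0.4, -0.0, -0.8]
opening: 0.999
```

Emit:
drive_tool --increments '[[[0,0,-0.06],0],[[0,0,-0.14],0],[[0,0,-0.24],0],[[0.05,0,-0.34],0],[[0.15,0,-0.44],0],[[0.3,0,-0.5],0],[[0.4,0,-0.5],0],[[0.45,0,-0.5],0]]'

```text
time_s: 38.65
eef_pos: [0.4603, 0.2424, 0.3585]
eef_rot: [0.001, 0.06, 0.998, 0.0]
wrist_force: [0.2, 0.5, 0.4]
opening: 1.0
```

Run:
```python
from h import *
o=get_obs();print(o['time_s'],o['eef_pos'],o['wrist_force'])
s=camera('scene');t=camera('top');cv2.imwrite('pics/s9.png',s);cv2.imwrite('pics/t9.png',t)
h=cv2.cvtColor(s,cv2.COLOR_BGR2HSV);h8=cv2.cvtColor(cv2.imread('pics/s8.png'),cv2.COLOR_BGR2HSV)
for q in(h8,h):
    M=cv2.moments(cv2.inRange(q,(8,150,90),(22,255,255))[255:275,323:348],True);print('glass',M['m10']/M['m00']+323,M['m01']/M['m00']+255,M['m00'])
a=crop(t,226,134,44,60,9,5)[:540]; b=crop(s,308,238,44,60,9,5)[:540]
cv2.imwrite('pics/c9.png',np.hstack([a,b])[:,:800])
```

```text
38.65 [0.4603476  0.24239839 0.35850403] [0.16118955 0.49171817 0.36533692]
glass 335.15277777777777 264.18055555555554 72.0
glass 335.09722222222223 264.0833333333333 72.0
```

View pics/c9.png

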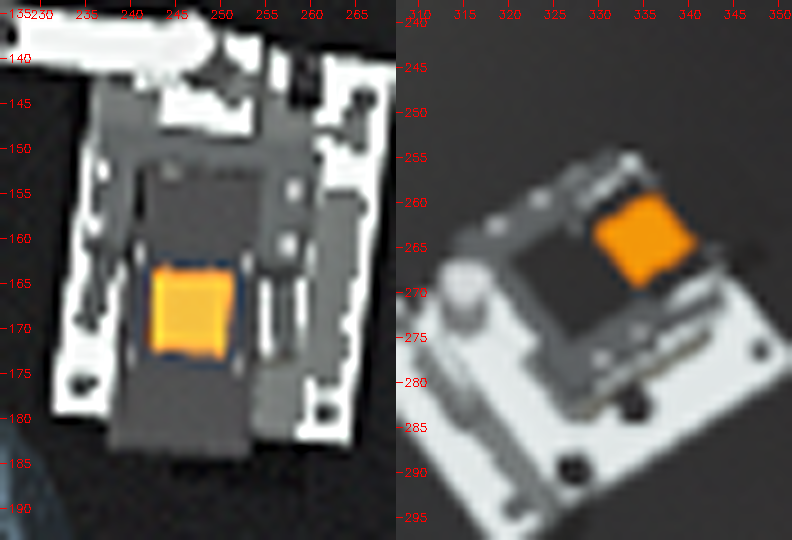

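Picture: the gripper is clear. The amber sits centred between the rails under the keepers, its far end at the stop (top row ~152) and the glass at top (246,168). Glass centroid moved less than 0.15 px on release. I'll do a last numeric check that the other objects haven't moved, then hand in.

Run:
```python
from h import *
for n in('t','s'):
    a=cv2.imread('pics/top0.png' if n=='t' else 'pics/scene0.png');b=cv2.imread(f'pics/{n}9.png')
    d=(cv2.absdiff(a,b).max(2)>60).astype(np.uint8); k,_,st,_=cv2.connectedComponentsWithStats(d)
    print(n,[s.tolist() for s in st[1:] if s[4]>15])
    for q in(a,b):
        m=cv2.moments(cv2.inRange(cv2.cvtColor(q,cv2.COLOR_BGR2HSV),(105,150,100),(125,255,255))[(slice(155,178),slice(340,362)) if n=='t' else (slice(195,220),slice(258,292))],True); print('blue',m['m10']/m['m00'],m['m01']/m['m00'])
print(hand_in())
```

```text
t [[392, 134, 17, 32, 493], [238, 152, 22, 32, 470], [169, 180, 90, 220, 10496], [23, 298, 132, 102, 4141], [290, 321, 38, 28, 377], [338, 332, 15, 15, 116], [15, 343, 62, 57, 667], [286, 355, 9, 9, 35], [331, 355, 13, 10, 22], [319, 368, 11, 7, 29], [349, 376, 18, 24, 205], [295, 379, 28, 21, 161]]
blue 10.126436781609195 10.448275862068966
blue 10.126436781609195 10.448275862068966
s [[415, 0, 62, 111, 2838], [482, 0, 77, 168, 3504], [513, 1, 20, 23, 220], [537, 12, 5, 5, 16], [533, 17, 6, 9, 28], [528, 27, 7, 10, 33], [418, 40, 12, 22, 36], [359, 101, 63, 83, 1239], [442, 107, 9, 11, 60], [466, 108, 13, 5, 30], [493, 108, 30, 77, 709], [418, 111, 51, 29, 501], [510, 125, 9, 5, 24], [402, 135, 15, 26, 126], [387, 151, 12, 13, 32], [532, 156, 15, 17, 84], [402, 162, 12, 7, 44], [526, 175, 16, 13, 91], [225, 178, 29, 21, 278], [371, 178, 12, 8, 33], [522, 188, 11, 3, 24], [367, 190, 17, 9, 42], [506, 199, 21, 7, 51], [384, 214, 7, 6, 18], [510, 221, 8, 8, 18], [320, 257, 25, 19, 259]]
blue 16.659574468085108 11.340425531914894
blue 16.659574468085108 11.340425531914894
the job is handed in; nothing more can be done
None
```

The amber filter is in the stage slot, up against the stop, and released. I handed the job in after about 39 s of robot time; no verdict was reported.

- **Slide:** I pressed the filter at 5–7 N on its far black field and slid it about 121 mm, so its near end overhung the slab's front edge by about 33 mm.
- **Grip and place:** I gripped it by its long sides, carried it to the stage and felt the deck at about 60 mm with roughly 1 N.
- **Push home:** I pushed it in until it met the stop at about 6 N, then opened the gripper and backed off.

**Last checks**
- **Filter:** it sits between the rails under the keepers, with its far end at the stop. Its window moved less than 0.15 px when I let go.
- **Blue filter:** its position in both pictures is unchanged. Apart from the amber's old and new places, the only image changes I saw were where the arm and its shadow are.
- **Wrist force:** it was near zero at the end.

**Disagreements and limits**
- **Camera views:** they differed by 1–3 mm on where the stage and the held filter lay. The stop came about 1.5 mm beyond my estimate of home, which is within that error.
- **Force readings:** I read forces only at the end of each one-second move, so brief peaks in between were not seen.
- **Pictures:** I viewed 11, one over the budget.

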